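Set a board against the fence and stop

TASK

Push the big two-holed pine board along the bench until its long side lies flush against the wooden fence, on the side where it already lies, and its far end is up against the stop block that sits across the fence, ready to be cut to length. Only push it with the fingers: it must stay flat on the bench, not be lifted, carried or knocked sliding, and everything else on the bench stays where it is.

Things in the scene. Friction and masses are not known exactly. Their poses are not given: they have to be found in the camera images.
- board: the workpiece: a loose flat pine board 160 long (its x) x 95 wide (its y) x 30 thick mm, about 0.3 kg, with two dark 14 mm holes on its top face; origin at the centre of its underside, z up. It starts lying flat between the fence and the steel tray, its x axis pointing away from the robot within about 20 degrees, its +x end towards the stop; sliding it takes some 1 to 8 N
- fence: straight wooden rail screwed to the bench, 380 long (its x) x 30 wide (its y) x 35 high mm; origin at the centre of its underside, so its two long faces are at y = +15 and -15 mm; its x axis points away from the robot within about 9 degrees. It is sometimes on the left (+y) and sometimes on the right (-y) of the bench; the board goes against the face that looks towards the middle of the bench (-y face when on the left, +y face when on the right)
- stop: dark wooden stop block fixed across the fence and clamped with a round black knob: 30 thick (its x, parallel to the fence's x) x 151 long (its y, 75 mm to each side of the fence's centre line) x 49 high mm, knob top at 67 mm; origin on the fence's centre line at bench height. The board's end goes against its face at x = -15 mm, the one looking towards the robot. It does not move
- tray: low open steel tray of bolts fixed to the bench on the side opposite the fence, 180 x 110 x 30 high mm, long side along its x; origin at the centre of its underside. Not part of the job and immovable
- offcut: small loose pine offcut without holes, 50 x 70 x 30 mm, on the bench beyond the board; origin at the centre of its underside; to be left alone
- mug: white mug, 80 mm across, 95 mm high, at the far side; origin at the centre of its underside; to be left alone
- jar: glass jar with steel lid, 70 mm across, 85 mm high, at the far side; origin at the centre of its underside; to be left alone
- can: grey can, 64 mm across, 170 mm high, at the left; origin at the centre of its underside; to be left alone
- tape: black tape measure, 70 x 70 x 32 mm, lying flat at the right; origin at the centre of its underside; to be left alone
- wrench: steel wrench 200 mm long (its x), lying at the right; to be left alone
- screwdriver: screwdriver 200 mm long (its x), lying at the left; to be left alone
Things that resemble listed ones, but are neither listed nor needed, are in the scene too. Of the things that look like the board, take the one that is nearest to the robot's base at the start.

How it is judged:
At the end, for the whole second after the job is handed in: The board lies flat and at rest, its long side within 3.5 mm of the fence's inner face and parallel to it within 0.03 rad, and its +x end within 4.5 mm of the stop's face (((world y of fence above 0 m and y of board in the frame of fence between -0.066 and -0.06 m) or (world y of fence below 0 m and y of board in the frame of fence between 0.06 and 0.066 m)) and angle between the x axis of board and the x axis of fence, either way round below 0.03 rad and x of board in the frame of stop between -0.0995 and -0.092 m and height (world z) of board below 0.004 m and angle between board's own z axis and vertical below 0.03 rad and linear speed of board below 0.01 m/s); the robot touches nothing.
It fails at once if the board is lifted, carried or tipped (more than 10 mm off the bench, or tilted more than 0.15 rad) (height (world z) of board above 0.01 m or angle between board's own z axis and vertical above 0.15 rad).
It fails at once if the board is knocked sliding (faster than 0.5 m/s) (linear speed of board above 0.5 m/s).
It fails at once if another loose thing is moved by more than 20 mm (distance of any of offcut, mug, jar, can, tape, wrench, screwdriver from where it was at the start of the episode above 0.02 m).
It also fails if it takes over 61 s, if anything falls off the work surface, if the arm or the gripper's body presses on something with over 40 N, if the wrist force passes 120 N, or if a joint passes its speed limit or range.

ROBOT

A 6-joint arm with a two-finger parallel gripper is mounted at the origin on the work surface. World frame = base frame: x ahead of the robot, y to its left, z up, the work surface at z = 0. Lengths are in m, angles in rad, forces in N, time in s.
With the tool pointing down it reaches from about 0.375 to 0.925 m from the base axis. Payload 5.7 kg.
Tool frame: the origin (TCP) lies on the centre line of the jaws, within the pads' length; the fingertips stand 19 mm ahead of it and the grasp point (between the pads) is the TCP (robot.tips_ahead is the distance from the TCP to the fingertips, in m); z points along the fingers, y is the direction in which the jaws open and shut (so a half turn about z gives the same grasp; the last joint's range is limited). The gripper opens to 88 mm and grips with 3 to 60 N. Pads are 20 mm wide; open, the fingers measure 115 mm over their backs; the gripper's body (75 mm by 178 mm) begins 61 mm behind the grasp point.
Start: joints at [-1.269, 0.359, 1.51, -0, 1.272, -0.115], TCP at [0.243, -0.549, 0.242] pointing down, gripper open.
Joint ranges: [-2.97, 2.97], [-1.01, 2.36], [0.21, 2.38], [-0.96, 4.11], [0.2, 2.71], [-2.98, 2.98]. Speed limits (rad/s): [2.39, 2.39, 3.14, 3.14, 3.14, 3.14].

INTERFACE

Orientations are given as a rotation vector (axis times angle).
In Python, from station import robot gives the robot as it stands.
- The arm moves only by the tool play_rows, never from a script. Its argument "targets" is text: rows parted by semicolons, each of 7 numbers parted by spaces: the opening, from -1 (shut) to 1 (fully open), then the shift along the world's x, y, z in mm, then the turn, a rotation vector about the world's x, y, z in degrees. A call has exactly 10 rows; each row shifts and turns the commanded pose from where the row before left it; what a row does not reach is not made up. A row lasts 1/12 s, in which the tool goes at most 41.7 mm and 7.16 degrees, less where a joint would pass 70% of its speed; a pose out of reach is approached as far as the arm can. A call with a gripper value outside its range is refused whole. The fingers move at their own pace and stop on an object; "force" is the grip in N (left out, the last holds). Time passes only in rows, so rows that do not move let the fingers close, or fill a call up. It gives the time, the measured TCP pose, the force and the opening at its end, in the units of the state.
- robot.observe(): the state, without advancing time (a new reading comes with each control period).
- robot.get_image(name): name is "side" or "top" or "wrist"; returns the picture (384x512x3 uint8, red, green, blue); there is no depth.
- robot.camera_info(name): a dict with "mtx" (3x3 intrinsics, pixels), "extrinsics" (4x4, takes a point from camera to world coordinates). Camera axes: x right, y down, z forward; pixel columns grow to the right and rows downward; lengths in m; the calibration is good to about 2 mm. A picture is of the moment at which its call begins: read the wrist's pose just before it. camera_info takes no time and is no camera call; for the wrist camera it gives the pose at the moment of the call.
- robot.sign_off(): hands the job in, once; it reports no verdict.
Trained networks look in the newest picture that a camera, given by its name, has taken for a name from the list of things; names that differ only in an ending like _2 or _b are one class to them, and where a whole thing is asked for, a point or a joint stands for the part that bears it (a point fixed in the world has none). Each returns a list of dicts, best first, with "confidence" (0 to 1); they miss things now and then, are a little off and sometimes report something else, mostly with a low value. They report only what shows in the picture. A call takes as long as a camera call. They do not tell look-alikes from the thing itself.
- robot.search_frame(label, camera): "point" ([x, y, z] in m, in the coordinates of the camera as it stood for that picture, good to about 4 mm: the middle of the surface that is visible of it).
- robot.spot_point(label, camera): "point" ([x, y, z] in m, in the coordinates of the camera as it stood for that picture, good to about 4 mm: a listed point, or the origin of a listed thing).
The state is a dict: "t": time; "joint_positions": joint angles; "dq": joint speeds; "joint_torque": joint torques, N m; "tcp_pos": TCP position; "eef_rot": TCP orientation; "force": force on the tool from outside, world axes, zero at the start; "wrist_torque": the same for the moment, N m; "width": opening from 0.0 (shut) to 1.0 (fully open).
Only numpy, scipy, OpenCV 4.12 (cv2) and the standard library are available. Lean on these libraries where they do the work, as an engineer would, in place of code of your own. Each camera call takes 0.05 s, during which the arm holds its last target. There are 200 camera calls.

## Working session

There is one attempt and no reset: what is moved stays moved. The work goes in short steps, Python scripts to look and compute and a tool call to move; the robot and the scene stay as the last step left them, time stands still between calls to the robot, and variables do not carry over. Pictures are saved under pics/ and viewed, about 8 in all and at most 12, crops included, and the job is handed in when it is done.

Besides the shell and the picture viewer there is one more tool, called after "Request:" as name(argument=value, ...), one argument or row to a line, values as JSON. play_rows: Moves the arm, as the interface text tells. Its arguments: {"type":"object","properties":{"targets":{"type":"string"},"force":{"type":"number"}},"required":["targets"]}

```bash
mkdir -p pics; cat > h.py <<'E'
import numpy as np, cv2
from station import robot
def shot(cam,name):
    im=robot.get_image(cam); cv2.imwrite(f'pics/{name}.png',im[:,:,::-1]); return im
def pix2w(cam,u,v,z,ci=None):
    ci=ci or robot.camera_info(cam); K=np.array(ci['mtx']);T=np.array(ci['extrinsics'])
    d=T[:3,:3]@np.linalg.solve(K,[u,v,1]); o=T[:3,3]; return o+d*(z-o[2])/d[2]
def w2pix(cam,p):
    ci=robot.camera_info(cam); K=np.array(ci['mtx']);T=np.linalg.inv(np.array(ci['extrinsics']))
    q=K@(T[:3,:3]@np.array(p)+T[:3,3]); return q[:2]/q[2]
def c2w(cam,p):
    T=np.array(robot.camera_info(cam)['extrinsics']); return T[:3,:3]@np.array(p)+T[:3,3]
E
python3 - <<'E'
from h import *
im=shot('top','top0'); 
for l in ['board','fence','stop','tray','offcut']:
    for f in ('spot_point','search_frame'):
        for d in getattr(robot,f)(l,'top')[:4]: 
            p=c2w('top',d['point']);print(l,f,round(d['confidence'],2),p.round(4),w2pix('top',p).round(0))
s=robot.observe();print(s['t'],s['tcp_pos'],s['eef_rot'],s['force'],s['width'])
E
```

```text
board spot_point 0.96 [ 0.8155  0.2509 -0.0048] [168. 115.]
board spot_point 0.6 [ 0.507  -0.0029  0.0018] [257. 225.]
board search_frame 0.7 [0.8069 0.2463 0.026 ] [167. 115.]
board search_frame 0.62 [ 0.5062 -0.0053  0.0308] [258. 225.]
fence spot_point 0.63 [ 0.592  -0.219  -0.0009] [337. 194.]
fence search_frame 0.79 [ 0.574  -0.2149  0.0313] [337. 200.]
stop spot_point 0.8 [ 6.978e-01 -2.080e-01 -5.000e-04] [332. 156.]
stop search_frame 0.57 [ 0.6928 -0.2031  0.0497] [333. 154.]
tray spot_point 0.64 [5.949e-01 2.349e-01 2.000e-04] [171. 193.]
tray search_frame 0.81 [0.5938 0.2363 0.0051] [170. 193.]
offcut spot_point 0.58 [ 0.6981  0.0035 -0.0011] [255. 156.]
offcut spot_point 0.33 [ 0.6028 -0.3766  0.0019] [395. 191.]
offcut search_frame 0.65 [0.6925 0.0034 0.032 ] [255. 156.]
0.55 [ 0.24286789 -0.54859966  0.24162633] [-3.07351650e+00 -6.49895154e-01  1.89438167e-05] [-0.30913654 -0.67383542 -0.25863387] 1.0030356370958855
```

View pics/top0.png

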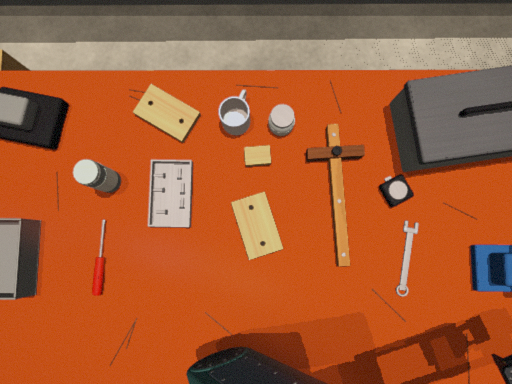

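The picture shows the right board at about (257,225) with two holes, the fence from (333,124) to (344,265), and the stop at (335,153). A look-alike board sits at (167,112). Next I'll refine edges at sub-pixel level.

```bash
cat > m.py <<'E'
from h import *
import sys
def measure(name):
    im=shot('top',name); hsv=cv2.cvtColor(im,cv2.COLOR_RGB2HSV)
    m=((hsv[...,0]>13)&(hsv[...,0]<35)&(hsv[...,2]>110)&(hsv[...,1]>50)).astype(np.uint8)
    return im,m
if __name__=='__main__':
    n=sys.argv[1]; im,m=measure(n)
    c=cv2.resize(im[110:280,220:400],None,fx=4,fy=4,interpolation=cv2.INTER_CUBIC); cv2.imwrite(f'pics/{n}c.png',c[:600,:,::-1])
    cn,_=cv2.findContours(m,cv2.RETR_EXTERNAL,cv2.CHAIN_APPROX_NONE)
    for k in cn:
        if cv2.contourArea(k)<200: continue
        r=cv2.minAreaRect(k); bp=cv2.boxPoints(r)
        w=np.array([pix2w('top',*p,.03 if r[1][0]*r[1][1]>1600 and min(r[1])>20 else .035) for p in bp])
        print('rect',np.round(r[0],1),np.round(r[1],1)); print(w[:,:2].round(4).tolist(),'ctr',w.mean(0).round(4),'sides',np.linalg.norm(np.diff(w,axis=0),axis=1).round(4)[:2])
    # fence left-edge by row
    print('gsd',pix2w('top',257,225,.03)-pix2w('top',258,225,.03), 'cam',np.array(robot.camera_info('top')['extrinsics'])[:3,3].round(3))
E
python3 m.py top1
```

```text
rect [256.1 225.3] [60.7 36.7]
[[0.5664, 0.0723], [0.5978, -0.0203], [0.4458, -0.071], [0.4152, 0.0201]] ctr [5.063e-01 3.000e-04 3.000e-02] sides [0.0978 0.1602]
rect [339.2 211.4] [108.4  11.8]
[[0.686, -0.1936], [0.6887, -0.225], [0.4042, -0.2427], [0.4015, -0.2123]] ctr [ 0.5451 -0.2184  0.035 ] sides [0.0315 0.2851]
rect [256.8 154.7] [18.5 26.2]
[[0.7168, 0.0362], [0.7224, -0.0342], [0.672, -0.038], [0.6664, 0.032]] ctr [ 0.6944 -0.001   0.035 ] sides [0.0706 0.0505]
rect [333.  134.9] [22.1 11.3]
[[0.7781, -0.1887], [0.7807, -0.219], [0.72, -0.2228], [0.7174, -0.1926]] ctr [ 0.749  -0.2058  0.035 ] sides [0.0304 0.0607]
rect [165.7 112. ] [58.4 34.8]
[[0.8138, 0.343], [0.8993, 0.2974], [0.8148, 0.1559], [0.7309, 0.2022]] ctr [0.8147 0.2496 0.03  ] sides [0.0969 0.1648]
rect [412.5  29. ] [ 26. 197.]
[[1.0912, -0.1594], [1.0885, -0.7051], [1.0126, -0.7], [1.0145, -0.1585]] ctr [ 1.0517 -0.4308  0.03  ] sides [0.5457 0.0761]
rect [127.5  30. ] [ 28. 255.]
[[1.0955, 0.7311], [1.092, 0.0059], [1.0093, 0.0055], [1.0118, 0.7245]] ctr [1.0521 0.3668 0.03  ] sides [0.7252 0.0827]
gsd [-1.24582322e-05  2.64289105e-03  0.00000000e+00] cam [ 0.464 -0.014  1.167]
```

View pics/top1c.png

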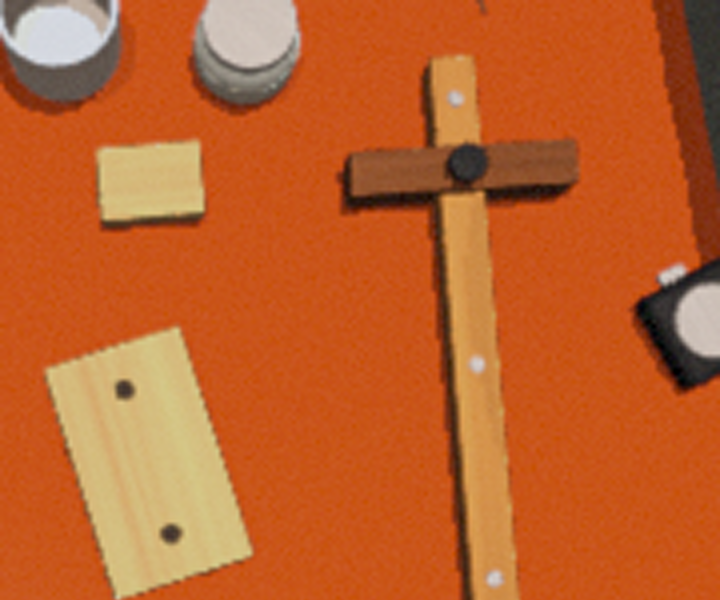

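Request:
play_rows(
  targets="1 12 31 -5 0 0 4.2;1 12 31 -5 0 0 4.2;1 12 31 -5 0 0 4.2;1 12 31 -5 0 0 4.2;1 12 31 -5 0 0 4.2;1 12 31 -5 0 0 4.2;1 12 31 -5 0 0 4.2;1 12 31 -5 0 0 4.2;1 12 31 -5 0 0 4.2;1 12 31 -5 0 0 4.2",
)

```text
t: 1.43
tcp_pos: [0.3633, -0.2372, 0.1917]
eef_rot: [2.633, 1.712, 0.0]
force: [0.6, -0.5, 0.3]
width: 0.995
```

Request:
play_rows(
  targets="1 12 31 -5 0 0 4.2;1 12 31 -5 0 0 4.2;1 12 31 -5 0 0 4.2;1 12 31 -5 0 0 4.2;1 12 31 -5 0 0 4.2;1 12 31 -5 0 0 4.2;1 12 31 -5 0 0 4.2;1 12 31 -5 0 0 4.2;1 12 31 -5 0 0 4.2;1 12 31 -5 0 0 4.2",
)

```text
t: 2.27
tcp_pos: [0.4835, 0.0731, 0.1416]
eef_rot: [1.844, 2.543, 0.0]
force: [-0.1, -0.1, 0.8]
width: 1.001
```

Request:
play_rows(
  targets="1 0 0 -20 0 0 0;1 0 0 -20 0 0 0;1 0 0 -20 0 0 0;1 0 0 -20 0 0 0;1 0 0 -20 0 0 0;1 0 0 -13 0 0 0;1 0 0 0 0 0 0;1 0 0 0 0 0 0;1 0 0 0 0 0 0;1 0 0 0 0 0 0",
)

```text
t: 3.1
tcp_pos: [0.4838, 0.0714, 0.0296]
eef_rot: [1.848, 2.538, 0.002]
force: [0.0, -0.8, 0.5]
width: 0.996
```

```bash
python3 - <<'E'
from h import *
shot('side','side0'); im=shot('wrist','wr0')
k=pix2w('top',220+467/4-.375,110+162/4-.375,.067);print('knob',k.round(4))
for a in [(352,197),(577,183),(350,155),(575,140)]: print(pix2w('top',220+a[0]/4-.4,110+a[1]/4-.4,.049).round(4))
E
```

```text
knob [ 0.7004 -0.2084  0.067 ]
[ 0.6807 -0.1354  0.049 ]
[ 0.6903 -0.2836  0.049 ]
[ 0.7089 -0.1344  0.049 ]
[ 0.7193 -0.283   0.049 ]
```

View pics/side0.png

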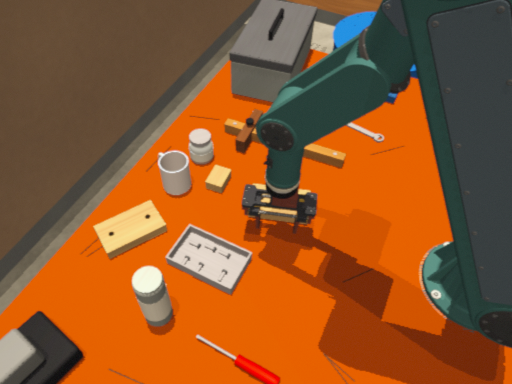

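Request:
play_rows(
  targets="1 1 -6 0 0 0 0;1 1 -6 0 0 0 0;1 1 -5 0 0 0 0;1 0.5 -6 0 0 0 0;1 0.5 -7 0 0 0 -1;1 0.5 -7 0 0 0 -1;1 0.5 -7 0 0 0 -1;1 0.5 -7 0 0 0 -1;1 0.5 -7 0 0 0 -1;1 0.5 -7 0 0 0 -1",
)

```text
t: 4.03
tcp_pos: [0.4894, 0.0056, 0.0286]
eef_rot: [-1.982, -2.437, 0.0]
force: [0.4, 2.7, 0.6]
width: 0.996
```

Request:
play_rows(
  targets="1 0.5 -8 0 0 0 -1;1 0.5 -8 0 0 0 -1;1 0.5 -8 0 0 0 -1;1 0.5 -8 0 0 0 -1;1 0.5 -8 0 0 0 -1;1 0.5 -8 0 0 0 -1;1 0.5 -8 0 0 0 -1;1 0.5 -8 0 0 0 -1;1 0.5 -5 0 0 0 -0.5;1 0 0 0 0 0 0",
)

```text
t: 4.87
tcp_pos: [0.4942, -0.0639, 0.0286]
eef_rot: [2.156, 2.284, -0.0]
force: [-0.5, -0.2, -0.4]
width: 1.001
```

```bash
python3 m.py top2|head -12;  python3 - <<'E'
from h import *
a=cv2.imread('pics/top2.png')[110:290,220:400]; cv2.imwrite('pics/t2.png',cv2.resize(a,None,fx=3,fy=3))
E
```

```text
rect [339.2 211.6] [108.1  11.9]
[[0.6853, -0.1934], [0.688, -0.225], [0.4042, -0.2427], [0.4014, -0.2121]] ctr [ 0.5447 -0.2183  0.035 ] sides [0.0317 0.2844]
rect [256.8 154.9] [19.  26.3]
[[0.7176, 0.0359], [0.7222, -0.0346], [0.6703, -0.0378], [0.6657, 0.0323]] ctr [ 0.6939 -0.001   0.035 ] sides [0.0707 0.052 ]
rect [333.  134.9] [22.1 11.5]
[[0.7782, -0.1889], [0.7805, -0.2197], [0.7198, -0.2228], [0.7176, -0.1921]] ctr [ 0.749  -0.2059  0.035 ] sides [0.0309 0.0607]
rect [165.7 112. ] [58.5 35.1]
[[0.8133, 0.3433], [0.8995, 0.2974], [0.8152, 0.1557], [0.7305, 0.2023]] ctr [0.8146 0.2497 0.03  ] sides [0.0977 0.1649]
rect [255.5  27.8] [ 26.4 511.1]
[[1.0955, 0.7315], [1.097, -0.7057], [1.0197, -0.7009], [1.0165, 0.7249]] ctr [1.0572 0.0125 0.03  ] sides [1.4372 0.0774]
gsd [-1.24582322e-05  2.64289105e-03  0.00000000e+00] cam [ 0.464 -0.014  1.167]
```

View pics/t2.png

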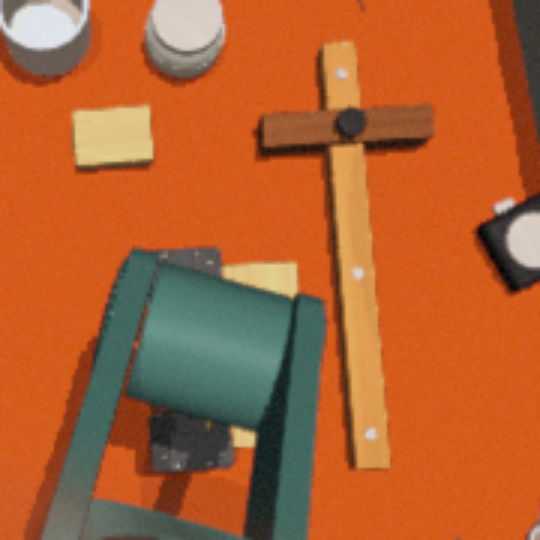

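Request:
play_rows(
  targets="1 0.3 -4 0 0 0 0.1;1 0.3 -4 0 0 0 0.1;1 0.3 -4 0 0 0 0.1;1 0.3 -4 0 0 0 0;1 0.3 -4 0 0 0 0;1 0.2 -3 0 0 0 0;1 0.2 -3 0 0 0 0;1 0.2 -3 0 0 0 0;1 0.1 -2 0 0 0 0;1 0.1 -2 0 0 0 0",
)

```text
t: 5.75
tcp_pos: [0.4962, -0.0958, 0.0286]
eef_rot: [-2.149, -2.291, 0.0]
force: [-0.4, 0.1, -0.8]
width: 1.002
```

Request:
play_rows(
  targets="1 0 -0.5 0 0 0 0;1 0 -0.5 0 0 0 0;1 0 -0.5 0 0 0 0;1 0 -0.5 0 0 0 0;1 0 -0.5 0 0 0 0;1 0 -0.5 0 0 0 0;1 0 -0.4 0 0 0 0;1 0 -0.4 0 0 0 0;1 0 -0.4 0 0 0 0;1 0 -0.4 0 0 0 0",
)

```text
t: 6.58
tcp_pos: [0.4962, -0.1002, 0.0286]
eef_rot: [-2.149, -2.291, 0.0]
force: [-0.9, 0.9, -0.8]
width: 1.001
```

Request:
play_rows(
  targets="1 0 -0.5 0 0 0 0;1 0 -0.5 0 0 0 0;1 0 -0.5 0 0 0 0;1 0 -0.5 0 0 0 0;1 0 -0.5 0 0 0 0;1 0 0 0 0 0 0;1 0 0 0 0 0 0;1 0 0 0 0 0 0;1 0 0 0 0 0 0;1 0 0 0 0 0 0",
)

```text
t: 7.42
tcp_pos: [0.4963, -0.1019, 0.0287]
eef_rot: [-2.15, -2.29, -0.002]
force: [1.0, 6.0, 1.0]
width: 0.996
```

Request:
play_rows(
  targets="1 0 -0.5 0 0 0 0;1 0 -0.5 0 0 0 0;1 0 -0.5 0 0 0 0;1 0 -0.5 0 0 0 0;1 0 0 0 0 0 0;1 0 0 0 0 0 0;1 0 0 0 0 0 0;1 0 0 0 0 0 0;1 0 0 0 0 0 0;1 0 0 0 0 0 0",
)

```text
t: 8.25
tcp_pos: [0.4963, -0.1021, 0.0287]
eef_rot: [-2.149, -2.288, -0.004]
force: [4.2, 16.3, 1.9]
width: 1.001
```

Request:
play_rows(
  targets="1 -0.2 3 0 0 0 0;1 -0.4 7 0 0 0 0;1 -0.7 12 0 0 0 0;1 -0.6 10 0 0 0 0;1 0 0 25 0 0 0;0 0 0 30 0 0 0;0 -30 0 0 0 0 -7;0 -30 0 0 0 0 -7;0 -30 0 0 0 0 -7;0 0 0 0 0 0 -7",
)

```text
t: 9.08
tcp_pos: [0.3961, -0.0701, 0.083]
eef_rot: [-2.638, -1.693, 0.009]
force: [-0.3, 0.5, 0.2]
width: 0.661
```

```bash
python3 m.py top3|head -12;  python3 - <<'E'
from h import *
a=cv2.imread('pics/top3.png')[110:290,220:400]; cv2.imwrite('pics/t3.png',cv2.resize(a,None,fx=3,fy=3,interpolation=cv2.INTER_CUBIC))
E
```

```text
rect [321.1 212.9] [108.5  48.2]
[[0.6788, -0.0971], [0.6899, -0.2259], [0.4039, -0.2437], [0.3928, -0.1189]] ctr [ 0.5413 -0.1714  0.03  ] sides [0.1292 0.2866]
rect [256.9 154.7] [18.5 26.1]
[[0.7168, 0.0358], [0.7224, -0.0342], [0.672, -0.038], [0.6665, 0.0316]] ctr [ 0.6944 -0.0012  0.035 ] sides [0.0702 0.0505]
rect [333.  134.9] [22.  11.3]
[[0.7779, -0.1885], [0.7808, -0.2189], [0.7205, -0.2231], [0.7176, -0.1929]] ctr [ 0.7492 -0.2059  0.035 ] sides [0.0305 0.0605]
rect [165.7 112. ] [58.4 34.9]
[[0.8137, 0.3431], [0.8994, 0.2973], [0.8149, 0.1559], [0.7308, 0.2023]] ctr [0.8147 0.2496 0.03  ] sides [0.0972 0.1648]
rect [255.5  29.5] [ 27. 511.]
[[1.0955, 0.7311], [1.0885, -0.7051], [1.0097, -0.6998], [1.0148, 0.7248]] ctr [1.0521 0.0127 0.03  ] sides [1.4362 0.079 ]
gsd [-1.24582322e-05  2.64289105e-03  0.00000000e+00] cam [ 0.464 -0.014  1.167]
```

View pics/t3.png

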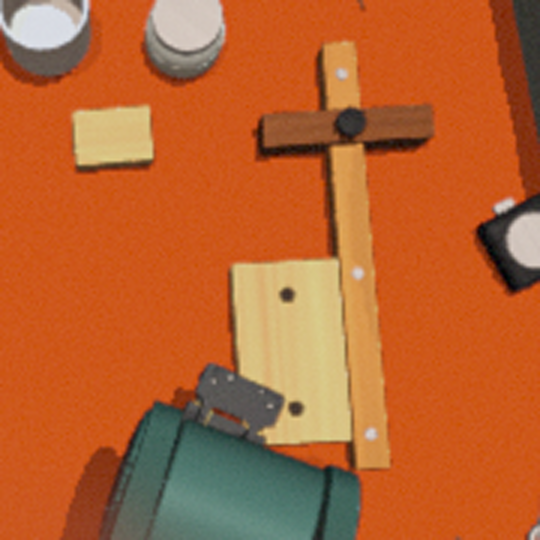

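Request:
play_rows(
  targets="0 -0.5 -10.8 0 0 0 -6.9;0 -0.5 -10.8 0 0 0 -6.9;0 -0.5 -10.8 0 0 0 -6.9;0 -0.5 -10.8 0 0 0 -6.9;0 -0.5 -10.8 0 0 0 -6.9;0 -0.5 -10.8 0 0 0 -6.9;0 -0.5 -10.8 0 0 0 -6.9;0 -0.5 -10.8 0 0 0 -6.9;0 -0.5 -10.8 0 0 0 -6.6;0 0 0 0 0 0 0",
)

```text
t: 9.97
tcp_pos: [0.4015, -0.1717, 0.0839]
eef_rot: [3.138, 0.103, 0.003]
force: [0.8, 0.3, 0.3]
width: 0.499
```

Request:
play_rows(
  targets="0 0 0 -9 0 0 0;0 0 0 -9 0 0 0;0 0 0 -9 0 0 0;0 0 0 -9 0 0 0;0 0 0 -9 0 0 0;0 0 0 -9 0 0 0;0 0 0 0 0 0 0;0 0 0 0 0 0 0;0 0 0 0 0 0 0;0 0 0 0 0 0 0",
)

```text
t: 10.8
tcp_pos: [0.4001, -0.1701, 0.0299]
eef_rot: [3.139, 0.107, 0.001]
force: [-0.2, 0.1, -0.2]
width: 0.5
```

Request:
play_rows(
  targets="0 4 0.2 0 0 0 -0.3;0 4 0.2 0 0 0 0;0 4 0.2 0 0 0 0;0 5 0.3 0 0 0 0;0 5 0.3 0 0 0 0;0 5 0.3 0 0 0 0;0 5 0.3 0 0 0 0;0 5 0.3 0 0 0 0;0 5 0.3 0 0 0 0;0 5 0.3 0 0 0 0",
)

```text
t: 11.63
tcp_pos: [0.4473, -0.1671, 0.0296]
eef_rot: [-3.14, -0.098, 0.0]
force: [-2.0, -0.8, 1.5]
width: 0.498
```

Request:
play_rows(
  targets="0 5 0.3 0 0 0 0;0 5 0.3 0 0 0 0;0 5 0.3 0 0 0 0;0 5 0.3 0 0 0 0;0 5 0.3 0 0 0 0;0 5 0.3 0 0 0 0;0 4 0.3 0 0 0 0;0 3 0.2 0 0 0 0;0 2 0.1 0 0 0 0;0 0 0 0 0 0 0",
)

```text
t: 12.47
tcp_pos: [0.4865, -0.1649, 0.0297]
eef_rot: [3.14, 0.098, 0.001]
force: [0.8, -0.5, -0.1]
width: 0.501
```

```bash
python3 m.py top4 >/dev/null;  python3 - <<'E'
from h import *
a=cv2.imread('pics/top4.png')[110:290,220:400]; cv2.imwrite('pics/t4.png',cv2.resize(a,None,fx=3,fy=3,interpolation=cv2.INTER_CUBIC))
E
```

```text
(no output)
```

View pics/t4.png

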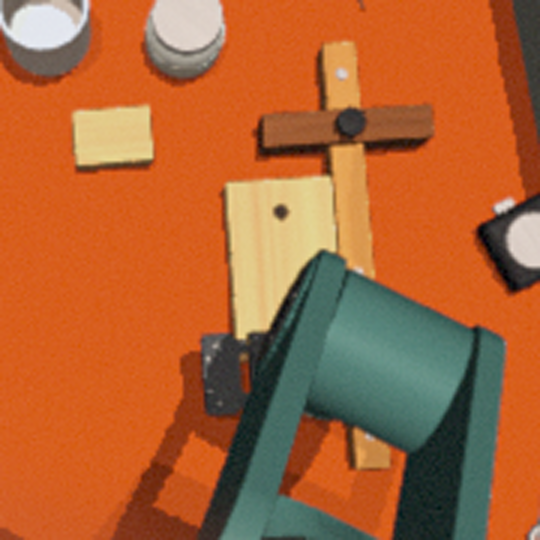

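The board is still tight to the fence. Its far end is at (280,180) in the crop, and the stop face is at about y=150, so roughly 25 mm remain.

Request:
play_rows(
  targets="0 3 0.2 0 0 0 0;0 3 0.2 0 0 0 0;0 3 0.2 0 0 0 0;0 3 0.2 0 0 0 0;0 2 0.1 0 0 0 0;0 2 0.1 0 0 0 0;0 1 0 0 0 0 0;0 1 0 0 0 0 0;0 0.5 0 0 0 0 0;0 0.5 0 0 0 0 0",
)

```text
t: 13.35
tcp_pos: [0.5046, -0.1637, 0.0296]
eef_rot: [-3.14, -0.098, 0.001]
force: [-2.8, -0.8, 1.5]
width: 0.501
```

Request:
play_rows(
  targets="0 0.5 0 0 0 0 0;0 0.5 0 0 0 0 0;0 0.5 0 0 0 0 0;0 0.5 0 0 0 0 0;0 0.5 0 0 0 0 0;0 0.5 0 0 0 0 0;0 0 0 0 0 0 0;0 0 0 0 0 0 0;0 0 0 0 0 0 0;0 0 0 0 0 0 0",
)

```text
t: 14.18
tcp_pos: [0.5078, -0.1638, 0.0295]
eef_rot: [-3.14, -0.098, 0.0]
force: [-2.1, 1.9, 0.3]
width: 0.498
```

Request:
play_rows(
  targets="0 0.5 0 0 0 0 0;0 0.5 0 0 0 0 0;0 0.5 0 0 0 0 0;0 0.5 0 0 0 0 0;0 0.5 0 0 0 0 0;0 0.5 0 0 0 0 0;0 0 0 0 0 0 0;0 0 0 0 0 0 0;0 0 0 0 0 0 0;0 0 0 0 0 0 0",
)

```text
t: 15.02
tcp_pos: [0.511, -0.1639, 0.0297]
eef_rot: [3.14, 0.098, 0.001]
force: [-1.1, 0.1, -0.6]
width: 0.498
```

Request:
play_rows(
  targets="0 0.4 0 0 0 0 0;0 0.4 0 0 0 0 0;0 0.4 0 0 0 0 0;0 0.4 0 0 0 0 0;0 0.4 0 0 0 0 0;0 0 0 0 0 0 0;0 0 0 0 0 0 0;0 0 0 0 0 0 0;0 0 0 0 0 0 0;0 0 0 0 0 0 0",
)

```text
t: 15.85
tcp_pos: [0.5128, -0.1638, 0.0296]
eef_rot: [-3.14, -0.098, 0.0]
force: [-1.5, 0.2, 2.2]
width: 0.501
```

Request:
play_rows(
  targets="0 0.5 0 0 0 0 0;0 0.5 0 0 0 0 0;0 0.5 0 0 0 0 0;0 0.5 0 0 0 0 0;0 0 0 0 0 0 0;0 0 0 0 0 0 0;0 0 0 0 0 0 0;0 0 0 0 0 0 0;0 0 0 0 0 0 0;0 0 0 0 0 0 0",
)

```text
t: 16.68
tcp_pos: [0.5128, -0.1637, 0.0294]
eef_rot: [-3.139, -0.099, 0.005]
force: [-8.0, -1.9, 5.6]
width: 0.5
```

Request:
play_rows(
  targets="0 0.5 0 0 0 0 0;0 0.5 0 0 0 0 0;0 0.5 0 0 0 0 0;0 0.5 0 0 0 0 0;0 0 0 0 0 0 0;0 0 0 0 0 0 0;0 0 0 0 0 0 0;0 0 0 0 0 0 0;0 0 0 0 0 0 0;0 0 0 0 0 0 0",
)

```text
t: 17.52
tcp_pos: [0.5129, -0.1635, 0.0293]
eef_rot: [-3.139, -0.099, 0.011]
force: [-11.7, -3.7, 8.0]
width: 0.499
```

Request:
play_rows(
  targets="0 -2 -0.1 0 0 0 0;0 -5 -0.3 0 0 0 0;0 -10 -0.6 0 0 0 0;0 -12 -0.7 0 0 0 0;0 0 0 20 0 0 0;0 0 0 30 0 0 0;0 -10 30 20 0 0 7;0 -10 35 10 0 0 7;0 -10 40 0 0 0 7;0 0 40 0 0 0 7",
)

```text
t: 18.35
tcp_pos: [0.4563, -0.0196, 0.1105]
eef_rot: [3.021, 0.861, 0.002]
force: [-0.3, 0.2, -0.3]
width: 0.503
```

Request:
play_rows(
  targets="0 0 40 0 0 0 7;0 0 40 0 0 0 7;0 0 30 0 0 0 7;0 0 0 0 0 0 7;0 0 0 0 0 0 0;0 0 0 0 0 0 0;0 0 0 0 0 0 0;0 0 0 0 0 0 0;0 0 0 0 0 0 0;0 0 0 0 0 0 0",
)

```text
t: 19.18
tcp_pos: [0.4579, 0.0887, 0.1096]
eef_rot: [-2.728, -1.557, -0.0]
force: [0.7, -0.4, 0.7]
width: 0.505
```

```bash
cat > chk.py <<'E'
from h import *
import sys
n=sys.argv[1]; N=8
im=np.mean([robot.get_image('top').astype(float) for _ in range(N)],0).astype(np.uint8)
c=cv2.resize(im[130:255,285:355],None,fx=6,fy=6,interpolation=cv2.INTER_CUBIC);cv2.imwrite(f'pics/{n}.png',c[:600,:,::-1][:,:])
# holes -> board pose
g=im[:,:,0].astype(float); b=im.astype(float)
sub=im[160:245,296:336]; hsv=cv2.cvtColor(sub,cv2.COLOR_RGB2HSV)
lab=(hsv[...,2]<140).astype(np.uint8); k,_,st,ce=cv2.connectedComponentsWithStats(lab)
for i in range(1,k):
    if 6<st[i,4]<60:
        x,y,w,h=st[i,:4]; ys,xs=np.mgrid[y-2:y+h+2,x-2:x+w+2]; wt=np.clip(180-hsv[y-2:y+h+2,x-2:x+w+2,2].astype(float),0,None)
        u=296+(xs*wt).sum()/wt.sum(); v=160+(ys*wt).sum()/wt.sum(); print('hole',round(u,2),round(v,2),st[i,4],pix2w('top',u,v,.03).round(4))
for d in robot.spot_point('board','top'): print(round(d['confidence'],2),c2w('top',d['point']).round(4))
s=robot.observe();print(s['t'],s['tcp_pos'])
E
python3 chk.py t5
```

```text
hole 312.38 170.48 17 [ 0.6527 -0.1499  0.03  ]Traceback (most recent call last):
  File "chk.py", line 13, in <module>
    u=296+(xs*wt).sum()/wt.sum(); v=160+(ys*wt).sum()/wt.sum(); print('hole',round(u,2),round(v,2),st[i,4],pix2w('top',u,v,.03).round(4))
           ~~^~~
ValueError: operands could not be broadcast together with shapes (35,15) (35,0)
```

View pics/t5.png

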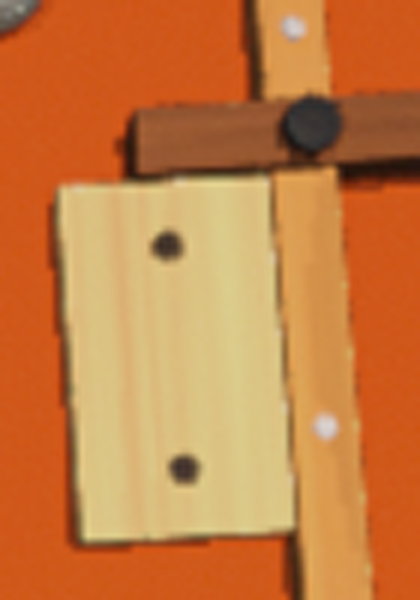

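The board lies along the fence and against the stop, with holes at crop (167,245) and (184,468). I'll give it one gentle sideways press to make sure it's square.

Request:
play_rows(
  targets="1 20.4 -26 0 0 0 5.7;1 20.4 -26 0 0 0 5.7;1 20.4 -26 0 0 0 5.7;1 20.4 -26 0 0 0 5.7;1 20.4 -26 0 0 0 5.7;1 20.4 -26 0 0 0 5.7;1 0 0 0 0 0 0;1 0 0 0 0 0 0;1 0 0 0 0 0 0;1 0 0 0 0 0 0",
)

```text
t: 20.42
tcp_pos: [0.5788, -0.0654, 0.1093]
eef_rot: [-2.146, -2.292, 0.001]
force: [-1.1, -0.4, 0.7]
width: 0.996
```

Request:
play_rows(
  targets="1 0 0 -20 0 0 -0.15;1 0 0 -20 0 0 0;1 0 0 -20 0 0 0;1 0 0 -12 0 0 0;1 0 0 -8 0 0 0;1 0 0 0 0 0 0;1 0.4 -6 0 0 0 0;1 0.4 -6 0 0 0 0;1 0.4 -6 0 0 0 0;1 0.3 -5 0 0 0 0",
)

```text
t: 21.25
tcp_pos: [0.5826, -0.0907, 0.0306]
eef_rot: [2.149, 2.289, 0.001]
force: [-0.2, -0.3, -0.3]
width: 1.001
```

Request:
play_rows(
  targets="1 0 -1 0 0 0 0;1 0 -1 0 0 0 0;1 0 -1 0 0 0 0;1 0 -0.5 0 0 0 0;1 0 -0.5 0 0 0 0;1 0 -0.5 0 0 0 0;1 0 -0.5 0 0 0 0;1 0 -0.5 0 0 0 0;1 0 0 0 0 0 0;1 0 0 0 0 0 0",
)

```text
t: 22.08
tcp_pos: [0.5817, -0.095, 0.0296]
eef_rot: [-2.15, -2.291, 0.0]
force: [-0.4, -1.0, 0.1]
width: 1.001
```

Request:
play_rows(
  targets="1 0 -0.5 0 0 0 0;1 0 -0.5 0 0 0 0;1 0 -0.5 0 0 0 0;1 0 -0.5 0 0 0 0;1 0 -0.5 0 0 0 0;1 0 0 0 0 0 0;1 0 0 0 0 0 0;1 0 0 0 0 0 0;1 0 0 0 0 0 0;1 0 0 0 0 0 0",
)

```text
t: 22.92
tcp_pos: [0.5817, -0.0966, 0.0297]
eef_rot: [-2.15, -2.289, -0.001]
force: [1.5, 4.4, 1.1]
width: 1.0
```

Request:
play_rows(
  targets="1 0 -0.4 0 0 0 0;1 0 -0.4 0 0 0 0;1 0 -0.4 0 0 0 0;1 0 -0.4 0 0 0 0;1 0 0 0 0 0 0;1 0 0 0 0 0 0;1 0 0 0 0 0 0;1 0 0 0 0 0 0;1 0 0 0 0 0 0;1 0 0 0 0 0 0",
)

```text
t: 23.75
tcp_pos: [0.5817, -0.0966, 0.0296]
eef_rot: [-2.149, -2.288, -0.004]
force: [1.5, 10.9, 2.1]
width: 0.998
```

Contact came at the same fence distance as before (119.4 mm), so the long side is flush. I'll retreat and check.

Request:
play_rows(
  targets="1 -0.2 3 0 0 0 0;1 -0.4 6 0 0 0 0;1 -0.5 9 0 0 0 0;1 -0.4 6 0 0 0 0;1 0 0 25 0 0 0;1 0 0 30 0 0 0;1 0 0 30 0 0 0;1 -20 30 0 0 0 0;1 -20 30 0 0 0 0;1 -20 30 0 0 0 0",
)

```text
t: 24.58
tcp_pos: [0.5199, 0.0157, 0.1154]
eef_rot: [2.15, 2.288, 0.002]
force: [-0.1, 0.9, -0.4]
width: 0.999
```

Request:
play_rows(
  targets="1 -20 30 0 0 0 0;1 -20 30 0 0 0 0;1 -10 10 0 0 0 0;1 0 0 0 0 0 0;1 0 0 0 0 0 0;1 0 0 0 0 0 0;1 0 0 0 0 0 0;1 0 0 0 0 0 0;1 0 0 0 0 0 0;1 0 0 0 0 0 0",
)

```text
t: 25.42
tcp_pos: [0.4707, 0.0843, 0.1145]
eef_rot: [2.151, 2.29, -0.0]
force: [0.0, 0.3, -0.0]
width: 0.997
```

```bash
sed -i 's/if 6<st\[i,4\]<60:/if 6<st[i,4]<60 and st[i,2]<9 and st[i,3]<9 and st[i,0]>2:/' chk.py; python3 chk.py t6; python3 - <<'E'
from h import *
from scipy.ndimage import map_coordinates
im=robot.get_image('top'); cv2.imwrite('pics/full6.png',im[:,:,::-1])
for l in ['offcut','mug','jar','stop']:
    for d in robot.spot_point(l,'top')[:1]: print(l,c2w('top',d['point']).round(4))
E
```

```text
hole 312.38 170.48 16 [ 0.6527 -0.1499  0.03  ]
hole 315.21 207.73 16 [ 0.5528 -0.1563  0.03  ]
hole 302.06 220.11 7 [ 0.5199 -0.1212  0.03  ]
0.92 [ 6.025e-01 -1.576e-01  4.000e-04]
0.31 [ 7.935e-01 -6.590e-02 -3.000e-04]
25.8667 [0.47016352 0.08492291 0.11464713]
offcut [ 0.6979  0.0044 -0.0008]
mug [0.7976 0.0585 0.0022]
jar [ 0.7916 -0.0663 -0.0042]
stop [ 0.6958 -0.2111  0.0013]
```

View pics/t6.png

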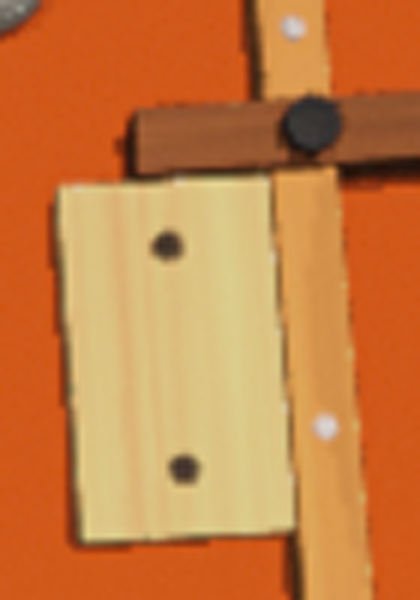

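Holes give yaw 3.7° (fence 3.6°) and a board centre within 2 mm of the target. The offcut hasn't moved.

```bash
python3 -c "
from station import robot
print(robot.sign_off())"
```

```text
the job is handed in; nothing more can be done
None
```

I pushed the board flush against the fence's inner face and up against the stop, then handed the job in at about 26 s of the 61 s allowed.

I used the open fingers to push it sideways and turn it about 15° until it met the fence. I then pushed its near end along the fence to the stop, and gave it one last light sideways press to square it.

**Fence and stop contact:** The board stopped firmly against the fence (11–16 N) at the same finger distance both times, and against the stop at about 12 N.

**Position from the top camera:**
- The holes give a board angle of 3.7°, against 3.6° for the fence.
- The board's centre is (0.603, −0.153) m. My computed target was (0.601, −0.1525) m, so they agree within the 2 mm calibration.
- The board network put the centre about 5 mm further towards the fence, (0.6025, −0.1576) m. That is slightly more than its usual 4 mm error, and I trusted the contact forces and the holes over it.

**Other objects:** The offcut reads the same as at the start. The mug and jar were detected at the end, but I had no network reading from the start to compare them with. I did not re-check the can, tape, wrench or screwdriver. The arm was kept well away from all of these.

**Clearance:** The arm was clear of everything at hand-in.

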